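# Scoop tubes out from under the bench riser

### The job

Two small screw-cap tubes have rolled beneath the low clear riser. Slide the flat scoop in under the riser's front lip, gather both tubes into its pan, and set the loaded scoop down flat inside the blue-padded tray with both tubes still in it, then let go. Slide gently rather than ramming the riser, do not touch the tubes with the gripper, and leave the other things alone.

Things in the scene. Friction and masses are not known exactly. Their poses are not given: they have to be found in the camera images.
- scoop: Loose flat steel scoop, about 0.16 kg. Origin: underside, mid width; x forward to the blade's edge, y left, z up. Reaches from x = -101 (handle's back) to +75 mm (edge). Pan 130 mm wide, 122 inside, floor 2 mm thick and slippery; back wall's inner face at x = -63 mm, 28 mm high; side walls 18 mm high, ending at x = +41 mm. Blue upright handle at the back.
- scoop_handle (a point): Grip point on the scoop's blue handle, at x = -88, y = 0, z = +60 mm in the scoop's frame, with its axes. The handle is an upright block 26 mm along x, 16 mm along y, from z = 4 to 87 mm; grip it from above across its 16 mm (along y). A foot plate under it, level with the pan's underside, keeps the scoop from tipping back.
- scoop_nose (a point): Middle of the blade's front edge, at x = +75, z = 0 mm in the scoop's frame. The blade rises from this thin edge to a crest 3.5 mm high at x = +52 mm. Flat on the worktop it pushes the tubes back until the riser's back panel stops them, then slides under them; they then lie on the pan behind the crest.
- riser: Fixed bench riser: clear board 90 mm deep (x), 200 mm wide (y), top 64 mm up. Origin: centre of its footprint, on the worktop; x points from its open front (x = -45 mm, towards the robot) to its back. White side cheeks, inner faces at y = -89 and +89 mm. Clear back panel, inner face x = +30 mm, ends 10 mm above the worktop: it stops tubes, but the blade passes beneath it.
- riser_mouth (a point): Middle of the riser's open front, at x = -45, y = 0, z = 0 mm in the riser's frame. Above it hangs the white lip, lower edge 46 mm above the worktop. A small bottle stands on the riser (top 134 mm above the worktop, riser x = +27, y = -80 mm). A tube rack stands close behind the riser: keep the blade's edge short of riser x = +70 mm; at +50 to +66 mm the tubes are well past the crest.
- tube_yellow: Loose 2 ml tube with a yellow screw cap, 53 mm long (its y), 16 mm wide, 19 mm high, 14 g, lying on the worktop under the riser, roughly pointing to the back; it does not roll, its lower edges are rounded. Origin: underside, middle of its length.
- tube_red: Loose 2 ml tube with a red screw cap, otherwise like the yellow one, lying beside it.
- tray: White shallow tray with a blue pad, fixed to the worktop. Origin: centre of its underside. 268 mm long (its y), 208 mm wide (its x), rim 22 mm high; inside 250 by 190 mm, its floor 6 to 9 mm above the worktop. Its long side points roughly away from the robot.
- bottle_red: Loose small white bottle with a red cap, 48 mm across, 110 mm high, standing at the right; to be left alone. Origin: centre of its underside.

How it is judged:
On the way, in this order (a step that is already met when the one before it is completed fails the run):
1. the scoop's edge has been slid at least 25 mm in under the riser, close to the worktop (x of scoop_nose in the frame of riser above -0.02 m and y of scoop_nose in the frame of riser between -0.089 and 0.089 m and height (world z) of scoop_nose below 0.02 m), for 0.05 s.
2. both tubes lie in the scoop's pan and the scoop is drawn out clear of the riser (x of tube_yellow in the frame of scoop between -0.062 and 0.05 m and y of tube_yellow in the frame of scoop between -0.06 and 0.06 m and z of tube_yellow in the frame of scoop between -0.005 and 0.03 m and x of tube_red in the frame of scoop between -0.062 and 0.05 m and y of tube_red in the frame of scoop between -0.06 and 0.06 m and z of tube_red in the frame of scoop between -0.005 and 0.03 m and x of scoop_nose in the frame of riser below -0.047 m), for 0.2 s.
At the end, for the whole second after the job is handed in: The scoop is released and at rest, flat (within 4 degrees) on the floor of the tray inside its rim (underside below 15 mm), with both tubes at rest in its pan, their middles between its walls and behind the blade's crest (x of tube_yellow in the frame of scoop between -0.062 and 0.05 m and y of tube_yellow in the frame of scoop between -0.06 and 0.06 m and z of tube_yellow in the frame of scoop between -0.005 and 0.03 m and x of tube_red in the frame of scoop between -0.062 and 0.05 m and y of tube_red in the frame of scoop between -0.06 and 0.06 m and z of tube_red in the frame of scoop between -0.005 and 0.03 m and x of scoop in the frame of tray between -0.06 and 0.06 m and y of scoop in the frame of tray between -0.09 and 0.09 m and height (world z) of scoop below 0.015 m and angle between scoop's own z axis and vertical below 0.07 rad and linear speed of each of scoop, tube_yellow, tube_red below 0.02 m/s and contact force between the fingers and scoop below 0.5 N); the robot touches nothing.
It fails at once if the scoop presses on the riser with more than 40 N (contact force between scoop and riser above 40 N).
It fails at once if the arm or gripper strikes the riser (more than 20 N) (contact force between the arm and riser above 20 N).
It fails at once if the gripper touches a tube (contact force between the fingers and tube_yellow above 1 N or contact force between the fingers and tube_red above 1 N).
It fails at once if the red-capped bottle is shifted by more than 20 mm (distance of bottle_red from where it was at the start of the episode above 0.02 m).
It also fails if it takes over 61 s, if anything falls off the work surface, if the arm or the gripper's body presses on something with over 40 N, if the wrist force passes 120 N, or if a joint passes its speed limit or range.

### The arm

A 7-joint arm with a two-finger parallel gripper is mounted at the origin on a cart in front of the work surface, level with it; the furniture and walls round the work are solid. World frame = base frame: x ahead of the robot, y to its left, z up, the work surface at z = 0. Lengths are in m, angles in rad, forces in N, time in s.
With the tool pointing down it reaches from about 0.425 to 0.95 m from the base axis. Payload 4.7 kg.
Tool frame: the origin (TCP) lies between the finger pads; the fingertips stand 25 mm ahead of it and the grasp point (between the pads) lies 6 mm ahead of it; z points along the fingers, y is the line along which they close (so a half turn about z gives the same grasp; the last joint's range is limited). The gripper opens to 85 mm and grips with 20 to 120 N. Pads are 22 mm wide; open, the fingers measure 114 mm over their backs; the gripper's body (76 mm by 85 mm) begins 54 mm behind the grasp point. The pads swing forward as they close: fully open they stand 13 mm farther back than shut.
Start: joints at [-1.185, 0.469, -0.049, 1.532, 0.024, 1.141, -0.082], TCP at [0.272, 0.618, 0.256] pointing down, gripper open.
Joint ranges: [-2.59, 2.59], [-0.33, 1.99], [-1.39, 1.29], [0.1, 2.45], [-1.04, 4.18], [0.21, 1.99], [-2.66, 2.66]. Speed limits (rad/s): [2.57, 2.57, 3.14, 3.14, 3.14, 3.14, 3.14].

### API

Orientations are given as a 3x3 rotation matrix whose columns are the frame's x, y, z axes.
In Python, from rig import * gives the robot as it stands. Calls block until the motion is done:
- movep(position, orientation): joint-space move of the TCP to a pose.
- move_l(position, attitude=None, feed=0.15, until_force=None): straight line of the TCP; attitude=None keeps the orientation; feed is the mean speed in m/s. With until_force (N) it stops when the force on the tool has changed by that much, and returns True; else False.
- move_joints(angles): joint-space move.
- command_gripper(opening, newtons=None): finger opening in m; newtons is the grip in N (None keeps the last); returns when the fingers have stopped.
- sleep(seconds).
- inverse_kinematics(position, orientation): joint angles nearest the present ones, or None.
- sense(): the state.
- camera(name): name is "side" or "top"; returns (picture, depth): 384x512x3 uint8, red, green, blue; 384x512 float32, m along the optical axis (not along the pixel's ray), 0 where there is no reading.
- camera_params(name): a dict with "K" (3x3 intrinsics, pixels), "position" and "rotation" of the camera in the world. Camera axes: x right, y down, z forward; pixel columns grow to the right and rows downward; lengths in m; the calibration is good to about 2 mm. A picture is of the moment at which its call begins. camera_params takes no time and is no camera call.
A pose or a line that the arm cannot do raises Unreachable and nothing moves.
- finish_job(): hands the job in; it is judged then, once.
The state is a dict: "time_s": time; "joint_pos": joint angles; "qd": joint speeds; "joint_efforts": joint torques, N m; "position": TCP position; "tcp_rot": TCP orientation; "wrist_force": force on the tool from outside, world axes, zero at the start; "ft_torque": the same for the moment, N m; "finger_gap": finger opening in m; "gripper_force": force on a finger pad.
Only numpy, scipy, OpenCV 4.12 (cv2) and the standard library are available. Lean on these libraries where they do the work, as an engineer would, in place of code of your own. Each camera call takes 0.05 s, during which the arm holds its last target. There are 200 camera calls.

## Working session

There is one attempt and no reset: what is moved stays moved. The work goes in short steps, each a Python script; the robot and the scene stay as the last script left them, time stands still between calls to the robot, and variables do not carry over. Pictures are saved under pics/ and viewed, at most 12 in all, crops included, and the job is handed in when it is done.

```bash
mkdir -p pics; python3 - <<'E'
from rig import *
import cv2,numpy as np
for n in("top","side"):
    p,d=camera(n); cv2.imwrite(f"pics/{n}0.png",p[:,:,::-1]); np.save(f"pics/{n}0.npy",d)
    c=camera_params(n); print(n,c["K"],c["position"],c["rotation"])
s=sense();print(s["time_s"],s["tcp_rot"])
E
```

```text
top [[496.72469809   0.         259.72873815]
 [  0.         496.72469809 193.45427094]
 [  0.           0.           1.        ]] [ 0.32264234 -0.10073326  1.84555833] [[ 0.02553249 -0.99324545  0.1131882 ]
 [-0.99956906 -0.02372515  0.01728615]
 [-0.01448399 -0.11358078 -0.99342318]]
side [[358.95488428   0.         251.37952851]
 [  0.         358.95488428 191.80446684]
 [  0.           0.           1.        ]] [-0.1446332  -0.97276799  0.59725198] [[ 0.79495913 -0.27360727  0.5414601 ]
 [-0.60621833 -0.32410077  0.72626306]
 [-0.02322322 -0.90559249 -0.42351261]]
0.1 [[-9.15174558e-01  4.03057273e-01 -6.02892051e-04]
 [ 4.03057717e-01  9.15173222e-01 -1.56553207e-03]
 [-7.92484282e-05 -1.67573542e-03 -9.99998593e-01]]
```

View pics/top0.png

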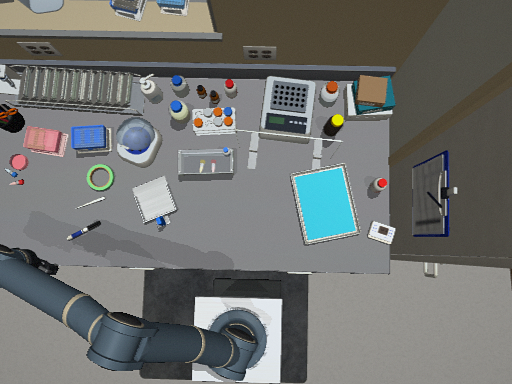

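View pics/side0.png

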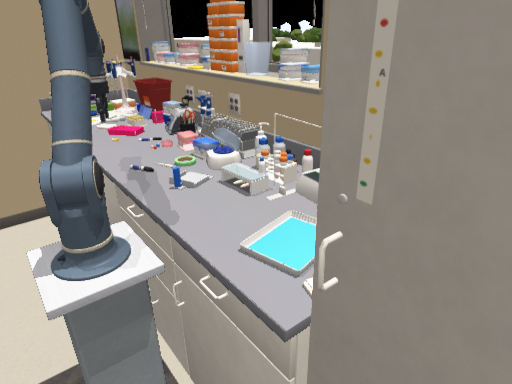

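The top view shows the scoop at about (155,200) with its blue handle at (162,222), the riser at (205,162) with the tubes under it, and the tray at (325,203). The side view shows the handle at (177,177), the riser at (244,177) and the tray at (297,241). I'll enlarge these areas.

```bash
python3 - <<'E'
import cv2
a=cv2.imread("pics/top0.png");b=cv2.imread("pics/side0.png")
cv2.imwrite("pics/tc.png",cv2.resize(a[138:238,125:245],None,fx=6,fy=6,interpolation=cv2.INTER_CUBIC))
cv2.imwrite("pics/sc.png",cv2.resize(b[130:220,155:285],None,fx=6,fy=6,interpolation=cv2.INTER_CUBIC))
cv2.imwrite("pics/tr.png",cv2.resize(a[155:250,280:400],None,fx=6,fy=6,interpolation=cv2.INTER_CUBIC))
E
```

```text
(no output)
```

View pics/tc.png

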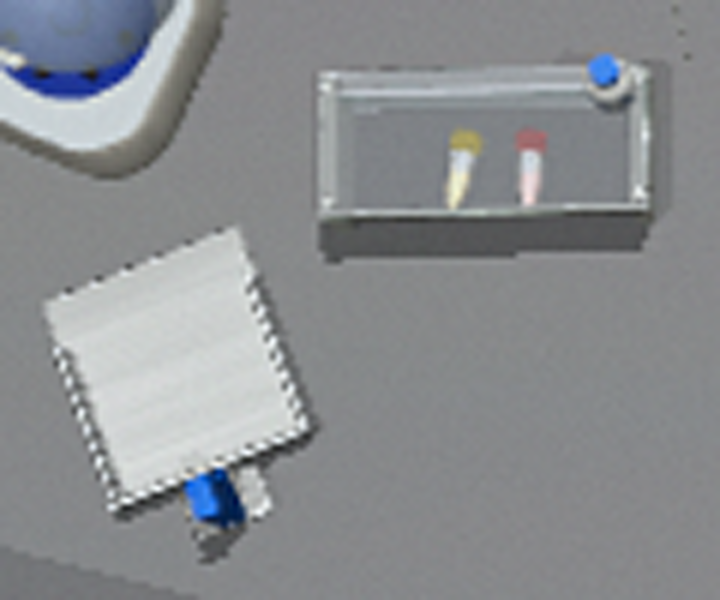

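View pics/sc.png

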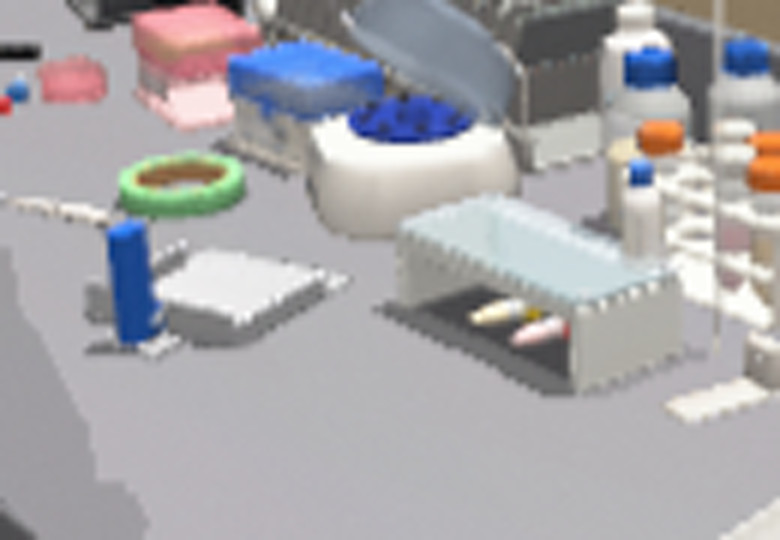

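View pics/tr.png

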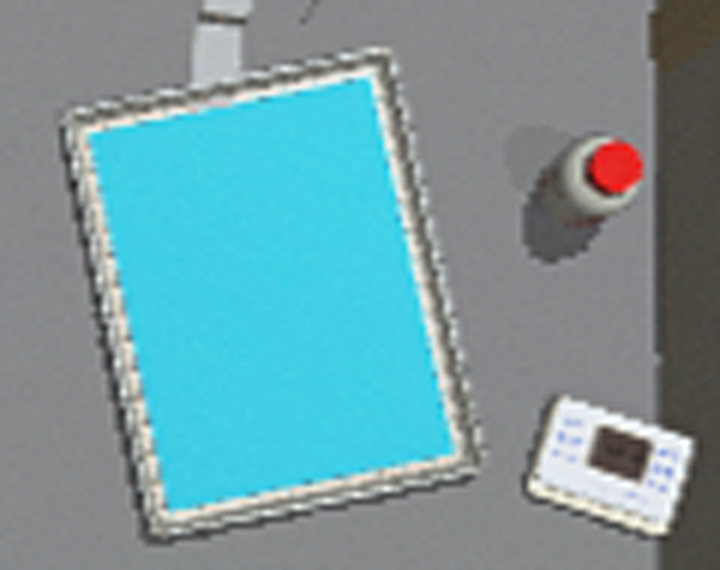

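The top crop shows the blade edge from (45,303) to (237,228), the back wall's corners at (117,512) and (310,432), and the handle top near (205,485). It also shows the riser's top corners at (322,213), (650,210), (650,68) and (320,73), with the tubes near (461,167) and (531,167). The side crop shows the handle top at (127,228) and the riser corners at (400,237), (583,303), (678,272) and (480,197). In the tray crop the rim corners are (65,118), (393,48), (480,468) and (152,540).

```bash
cat > h.py <<'E'
import numpy as np,cv2
from rig import camera_params
C={n:camera_params(n) for n in("top","side")}
OFF={"tc":("top",125,138),"sc":("side",155,130),"tr":("top",280,155)}
def ray(v,p):
    c,p=v,p
    if v in OFF: c,ox,oy=OFF[v]; p=((p[0]+.5)/6-.5+ox,(p[1]+.5)/6-.5+oy)
    k=C[c]; d=k["rotation"]@np.linalg.solve(k["K"],[p[0],p[1],1]); return np.array(k["position"]),d
def pl(v,p,z):
    o,d=ray(v,p); return o+d*(z-o[2])/d[2]
def tri(v1,p1,v2,p2):
    o1,d1=ray(v1,p1);o2,d2=ray(v2,p2)
    t=np.linalg.lstsq(np.c_[d1,-d2],o2-o1,rcond=None)[0]
    a=o1+d1*t[0];b=o2+d2*t[1]; return (a+b)/2,np.linalg.norm(a-b)
E
python3 - <<'E'
from h import *
np.set_printoptions(precision=4,suppress=True)
fl,fr,bl,br=[pl("tc",p,z) for p,z in(((45,303),0),((237,228),0),((117,512),.028),((310,432),.028))]
print("scoop",fl,fr,bl,br,np.linalg.norm(fl-fr))
f=(fl+fr)/2;b=(bl+br)/2
print("yaw edge->x",np.degrees(np.arctan2(*(fl-fr)[1::-1]))-0, np.degrees(np.arctan2(*(bl-br)[1::-1])),"axis",np.degrees(np.arctan2(*(f-b)[1::-1])),np.linalg.norm((f-b)[:2]))
print("handle top",tri("tc",(205,484),"sc",(127,228)),pl("tc",(205,484),.087),pl("sc",(127,228),.087))
T=[(322,213),(650,210),(650,68),(320,73)];S=[(400,237),(583,303),(678,272),(480,197)]
for t,s in zip(T,S): print("riser",tri("tc",t,"sc",s),pl("tc",t,.064),pl("sc",s,.064))
for n,a,b_ in(("y cap",(466,141),(540,313)),("y tip",(454,203),(477,320)),("r tip",(530,203),(515,340))): print(n,tri("tc",a,"sc",b_),pl("tc",a,.01),pl("sc",b_,.01))
print("r cap",pl("tc",(531,140),.01))
R=[pl("tr",p,.022) for p in((65,118),(393,48),(480,468),(152,540))]
print("tray",np.array(R),np.mean(R,0))
for i in range(4): d=R[(i+1)%4]-R[i]; print(np.linalg.norm(d),np.degrees(np.arctan2(d[1],d[0])))
d=np.load("pics/top0.npy"); print("tray z",[ (C["top"]["position"]+ray("top",(u,v))[1]*d[v,u])[2] for u,v in((320,190),(330,215),(155,195))])
# colour masks for handle / side and top
for n in("top","side"):
    im=cv2.cvtColor(cv2.imread(f"pics/{n}0.png"),cv2.COLOR_BGR2HSV)
    m=(cv2.inRange(im,(100,150,60),(125,255,255)))
    k,l,st,ce=cv2.connectedComponentsWithStats(m)
    for i in range(1,k):
        if st[i,4]>15: print(n,st[i],ce[i])
E
```

```text
scoop [0.5418 0.4116 0.    ] [0.592  0.2933 0.    ] [0.4108 0.3526 0.028 ] [0.4627 0.2364 0.028 ] 0.12857850755789563
yaw edge->x 113.01139863364398 114.08674920004371 axis 23.99754661001072 0.14249035874454338
handle top (array([0.4236, 0.2888, 0.0817]), np.float64(0.005487744199380595)) [0.4258 0.2864 0.087 ] [0.4155 0.2773 0.087 ]
riser (array([0.5965, 0.2308, 0.0479]), np.float64(0.0022358040276013917)) [0.5931 0.2284 0.064 ] [0.5757 0.195  0.064 ]
riser (array([0.6019, 0.0283, 0.0621]), np.float64(0.004858887230471891)) [0.5995 0.0295 0.064 ] [0.6015 0.0237 0.064 ]
riser (array([0.6874, 0.033 , 0.0592]), np.float64(0.0011910783207151247)) [0.6869 0.0323 0.064 ] [0.6794 0.0243 0.064 ]
riser (array([0.6767, 0.2372, 0.057 ]), np.float64(0.009281561807551388)) [0.6793 0.2334 0.064 ] [0.6617 0.2233 0.064 ]
y cap (array([0.6536, 0.1495, 0.0004]), np.float64(0.007059913328214055)) [0.6489 0.1501 0.01  ] [0.644 0.13  0.01 ]
y tip (array([0.61  , 0.1568, 0.0055]), np.float64(0.0004186874895705894)) [0.6095 0.1561 0.01  ] [0.6041 0.1482 0.01  ]
r tip (array([0.6099, 0.1097, 0.0068]), np.f
[... 1046 characters left out ...]
.2698 220.746 ]
top [ 72 230  10   8  36] [ 76.5 233.5]
top [414 234  22   3  42] [425.7619 235.2857]
side [107  64   3   8  20] [108.   67.4]
side [131  66   4   9  16] [132.6875  69.1875]
side [112  69   4   9  22] [113.4545  72.8182]
side [198  96  12  10  51] [203.1765 100.1569]
side [137 104   4   7  18] [138.5 106.5]
side [ 91 111   6   5  19] [ 93.2632 112.8947]
side [163 115   7   9  31] [165.7419 118.0968]
side [193 137  26   9  90] [205.9556 140.4111]
side [276 137   7   5  33] [278.8485 139.1212]
side [259 138   9   6  44] [262.6364 140.8409]
side [213 146  20   8  96] [222.3958 149.7188]
side [288 154   5   6  19] [289.7368 156.5263]
side [173 167   8  20 111] [176.3694 176.6667]
```

```bash
cat >> h.py <<'E'
TR=np.array([.6397,.131]);TY=np.radians(2.1); SC=np.array([.418,.287]);SY=np.radians(23.7)
TC=np.array([.5,-.310]);TYAW=np.radians(12.9)
def R(yaw,pitch=0,flip=1):
    # scoop axes (pitch>0: nose up) -> tool orientation
    c,s=np.cos(yaw),np.sin(yaw)
    x=np.array([c*np.cos(pitch),s*np.cos(pitch),np.sin(pitch)]);y=np.array([-s,c,0])
    z=np.cross(x,y); return np.c_[-flip*x,flip*y,-z]
def hr(x,z,y=0): # TCP for nose at riser (x,y)
    a=np.array([np.cos(TY),np.sin(TY)]);b=np.array([-a[1],a[0]])
    p=TR+a*(x-.163)+b*y; return np.array([*p,z])
def ht(z,x0=.01): # TCP with scoop origin x0 along tray's long axis
    a=np.array([np.cos(TYAW),np.sin(TYAW)]); p=TC+a*(x0-.088); return np.array([*p,z])
E
python3 - <<'E'
from h import *
from rig import *
np.set_printoptions(precision=3,suppress=True)
d=np.load("pics/top0.npy")
f=lambda u,v:C["top"]["position"]+ray("top",(u,v))[1]*d[v,u]
for p in((250,164),(253,155),(253,145),(255,137),(316,162),(318,150),(320,140),(270,135),(290,137),(240,132)): print(p,f(*p))
for fl in(1,-1):
  print(fl)
  for n,p,r in(("g",[*SC,.18],R(SY,0,fl)),("g",[*SC,.066],R(SY,0,fl)),("r",hr(-.06,.07),R(TY,0,fl)),("rp",hr(-.06,.13),R(TY,.1,fl)),("in",hr(.06,.066),R(TY,0,fl)),("tp",ht(.13),R(TYAW,.1,fl)),("t",ht(.07),R(TYAW,0,fl))):
    q=inverse_kinematics(np.array(p),r); print(n,np.array(p),q)
E
```

```text
(250, 164) [ 0.643 -0.029  0.006]
(253, 155) [ 0.679 -0.039 -0.002]
(253, 145) [ 0.715 -0.039  0.008]
(255, 137) [ 0.746 -0.045  0.007]
(316, 162) [ 0.656 -0.277  0.005]
(318, 150) [ 0.7   -0.283  0.013]
(320, 140) [ 0.742 -0.291  0.   ]
(270, 135) [ 0.744 -0.102  0.053]
(290, 137) [ 0.739 -0.176  0.05 ]
(240, 132) [0.765 0.012 0.004]
1
g [0.418 0.287 0.18 ] [-0.592  0.288 -0.111  2.004  0.042  0.851  1.258]
g [0.418 0.287 0.066] [-0.582  0.463 -0.128  2.086  0.102  0.598  1.203]
r [0.417 0.123 0.07 ] [-0.428  0.367  0.053  2.253 -0.038  0.523  1.262]
rp [0.417 0.123 0.13 ] [-0.512  0.216  0.119  2.271  0.018  0.562  1.195]
in [0.537 0.127 0.066] [-0.362  0.511  0.068  1.993 -0.056  0.639  1.349]
tp [ 0.424 -0.327  0.13 ] [ 1.108  0.445 -0.616  2.001  0.278  0.716  2.139]
t [ 0.424 -0.327  0.07 ] [ 0.913  0.525 -0.429  2.005  0.338  0.68   2.065]
-1
g [0.418 0.287 0.18 ] [-1.091  0.303  0.494  2.032 -0.189  0.851 -1.648]
g [0.418 0.287 0.066] [-1.007  0.486  0.409  2.111 -0.332  0.606 -1.522]
r [0.417 0.123 0.07 ] [-0.833  0.411  0.55   2.274 -0.411  0.55  -1.499]
rp [0.417 0.123 0.13 ] [-0.929  0.242  0.605  2.292 -0.2    0.563 -1.714]
in [0.537 0.127 0.066] [-0.694  0.559  0.509  2.012 -0.426  0.675 -1.446]
tp [ 0.424 -0.327  0.13 ] [-0.074  0.517  0.917  2.065 -0.698  0.815 -0.076]
t [ 0.424 -0.327  0.07 ] [-0.083  0.67   0.912  2.061 -0.763  0.789 -0.044]
```

```bash
python3 - <<'E'
from h import *
from rig import *
np.set_printoptions(precision=4,suppress=True)
movep(np.array([*SC,.2]),R(SY))
r=move_l(np.array([*SC,.066]),feed=.12,until_force=8)
print(r,sense()["position"])
command_gripper(0.0,70)
s=sense();print(s["time_s"],s["finger_gap"],s["gripper_force"],s["position"],s["wrist_force"])
move_l(np.array([*SC,.100]),feed=.08)
s=sense();print(s["time_s"],s["finger_gap"],s["wrist_force"])
a,_=camera("top");b,_=camera("side")
A=cv2.resize(a[138:238,125:245],None,fx=4,fy=4,interpolation=2);B=cv2.resize(b[130:220,155:245],(400,400),interpolation=2)
cv2.imwrite("pics/g1.png",np.hstack([A[:,:400],B])[:,:,::-1])
E
```

```text
False [0.4184 0.2874 0.0666]
3.375 0.015705196248982665 68.7364912033081 [0.4182 0.2871 0.0663] [-0.7303 -0.2031  3.4808]
3.95 0.01501044035836244 [ 0.5665 -0.8198 -1.6048]
```

View pics/g1.png

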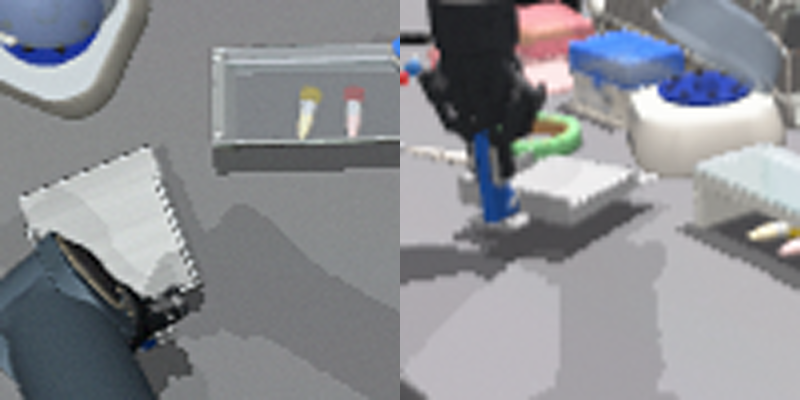

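The left half (top view) shows the scoop lifted level, with its blade edge from (20,198) to (153,147). The right half (side view) shows the handle held firmly. Next I'll carry it over to the riser's mouth.

```bash
python3 - <<'E'
from h import *
from rig import *
np.set_printoptions(precision=4,suppress=True)
a=pl("top",(130,187.5),.034);b=pl("top",(163.2,174.8),.034);print("nose now",(a+b)/2,"expected",SC+.163*np.array([np.cos(SY),np.sin(SY)]),np.degrees(np.arctan2(*(a-b)[1::-1]))-90)
move_l(np.array([*SC,.16]),feed=.12)
movep(hr(-.060,.16),R(TY))
move_l(hr(-.060,.08),feed=.1)
s=sense();print(s["time_s"],s["position"],hr(-.06,.08),s["wrist_force"])
a,_=camera("top")
cv2.imwrite("pics/m1.png",cv2.resize(a[138:238,140:260],None,fx=6,fy=6,interpolation=2)[:,:,::-1])
E
```

```text
nose now [0.5648 0.3497 0.034 ] expected [0.5673 0.3525] 22.602289589653623
6.35 [0.4173 0.1232 0.0804] [0.4168 0.1228 0.08  ] [-0.1124  0.7827 -1.6427]
```

View pics/m1.png

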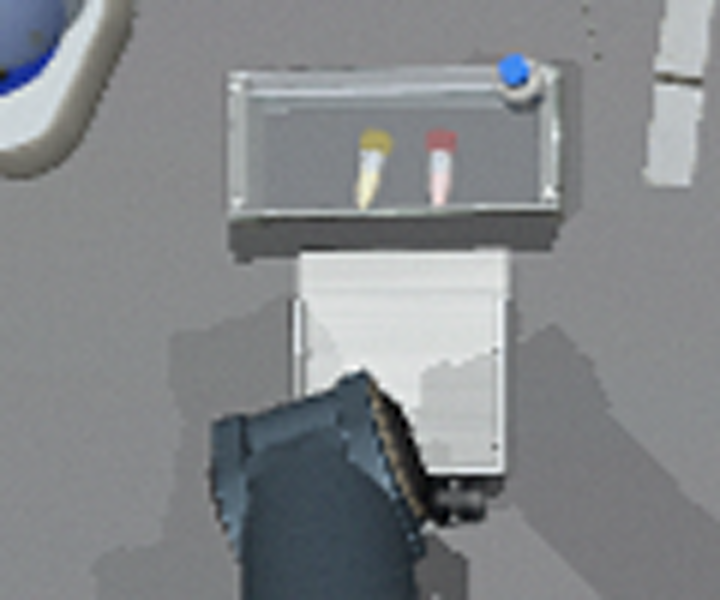

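The blade edge runs from (300,252) to (508,250), square to and just in front of the riser. Its centre at column 404 matches the tubes' middle at column 405. Next: lower to contact, slide in, inspect.

```bash
python3 - <<'E'
from h import *
from rig import *
np.set_printoptions(precision=4,suppress=True)
n=pl("top",(207.2,179.9),.014)[:2]-TR; a=np.array([np.cos(TY),np.sin(TY)]); print("nose in riser",n@a,n@[-a[1],a[0]])
def rep(t): s=sense();print(t,s["time_s"],s["position"],s["wrist_force"])
print(move_l(hr(-.060,.0640),feed=.02,until_force=4)); rep("down")
z=sense()["position"][2]
print(move_l(hr(.0,z),feed=.05,until_force=15)); rep("mid")
print(move_l(hr(.058,z),feed=.05,until_force=15)); rep("in")
a,_=camera("top");b,_=camera("side")
A=cv2.resize(a[145:205,155:255],None,fx=5,fy=5,interpolation=2);B=cv2.resize(b[150:210,200:300],None,fx=5,fy=5,interpolation=2)
cv2.imwrite("pics/m2.png",np.vstack([A,B])[:,:,::-1])
E
```

```text
nose in riser -0.062252814504452476 -0.0004350592758756543
True
down 7.0667 [0.4167 0.1227 0.0662] [-0.3565  0.2816  4.5328]
False
mid 8.4333 [0.4772 0.1251 0.0662] [-1.154   0.4778  2.9582]
False
in 9.7417 [0.5351 0.1272 0.0663] [-1.6741  1.3799  5.2013]
```

View pics/m2.png

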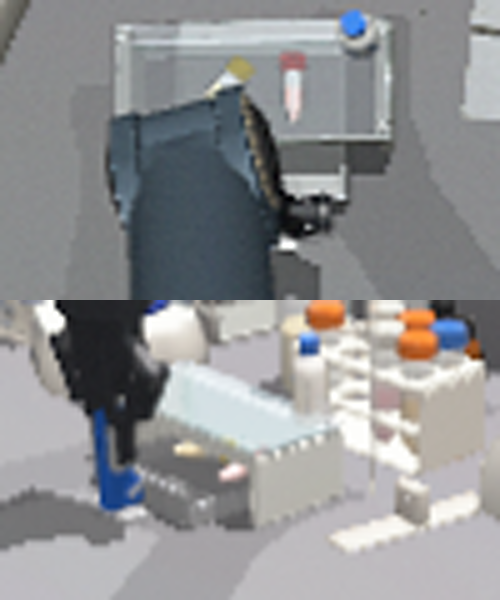

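The tubes lie over the pan against the back panel: red cap at (292,60), yellow turned with its cap at (238,68). I'll push in 4 mm more, then draw out slowly.

```bash
python3 - <<'E'
from h import *
from rig import *
np.set_printoptions(precision=4,suppress=True)
def rep(t): s=sense();print(t,s["time_s"],s["position"],s["wrist_force"])
z=.0662
print(move_l(hr(.062,z),feed=.03,until_force=15)); rep("in")
move_l(hr(-.020,z+.0005),feed=.04)
move_l(hr(-.062,z+.0005),feed=.04); rep("out")
sleep(.3)
a,_=camera("top");b,_=camera("side")
A=cv2.resize(a[150:210,155:255],None,fx=5,fy=5,interpolation=2);B=cv2.resize(b[150:210,170:270],None,fx=5,fy=5,interpolation=2)
cv2.imwrite("pics/m3.png",np.vstack([A,B])[:,:,::-1])
E
```

```text
False
in 10.125 [0.5394 0.1274 0.0663] [-0.2432 -0.1857  3.6538]
out 13.525 [0.415  0.1227 0.0667] [ 0.0797 -1.1235 -0.7588]
```

View pics/m3.png

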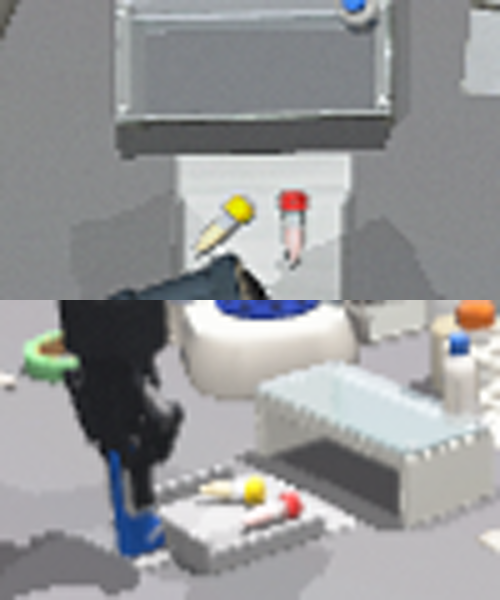

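Both tubes lie in the pan (yellow cap (240,208), red cap (292,201) in the top half), and the scoop is clear of the riser. Now lift, tilt the nose up a little, and carry it to the tray.

```bash
python3 - <<'E'
from h import *
from rig import *
np.set_printoptions(precision=4,suppress=True)
def rep(t): s=sense();print(t,s["time_s"],s["position"],s["wrist_force"])
p=hr(-.062,.15)
move_l(p,feed=.06)
move_l(p+[.004,0,.01],R(TY,.08),feed=.02)
m=np.array([.44,-.10,.16]); 
move_l(m,R((TY+TYAW)/2,.08),feed=.10)
move_l(ht(.16),R(TYAW,.08),feed=.10)
rep("over"); sleep(.3)
move_l(ht(.13),R(TYAW),feed=.05)
move_l(ht(.10),feed=.05);sleep(.2);rep("above")
a,_=camera("top");b,_=camera("side")
A=cv2.resize(a[155:250,280:375],(500,500),interpolation=2)
B=cv2.resize(b[190:280,210:340],(300,208),interpolation=2)
cv2.imwrite("pics/m4.png",np.hstack([A,np.vstack([B,np.zeros((292,300,3),np.uint8)])])[:,:,::-1])
E
```

```text
over 20.9833 [ 0.4241 -0.327   0.16  ] [-0.7933  0.7406 -1.5562]
above 22.9833 [ 0.4242 -0.3276  0.1003] [-0.4352 -0.5034 -2.4197]
```

View pics/m4.png

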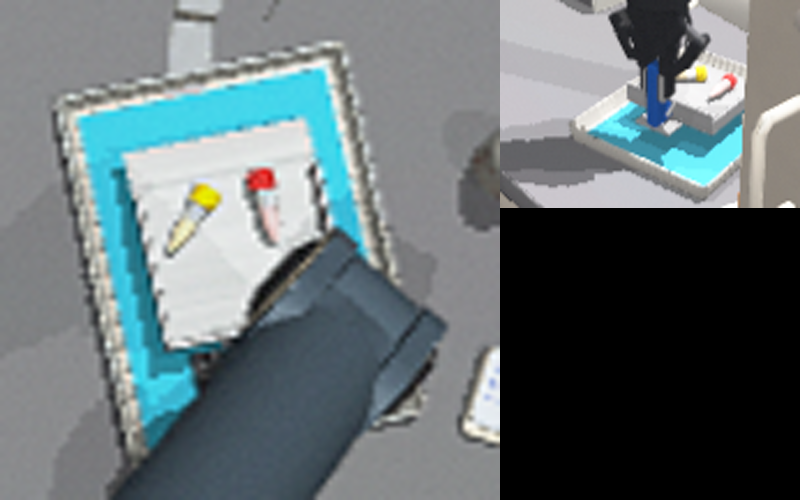

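The loaded scoop is over the tray, aligned and within the rim, with both tubes in it. Now set down and release.

```bash
python3 - <<'E'
from h import *
from rig import *
np.set_printoptions(precision=4,suppress=True)
def rep(t): s=sense();print(t,s["time_s"],s["position"],s["wrist_force"])
print(move_l(ht(.068),feed=.02,until_force=4)); rep("down")
sleep(.2); command_gripper(.05); sleep(.3)
p=sense()["position"]
move_l(np.array([p[0],p[1],.22]),feed=.10); rep("up")
movep(np.array([.42,-.10,.30]),R(0.1)); sleep(.3); rep("away")
a,_=camera("top");b,_=camera("side")
A=cv2.resize(a[155:250,280:375],(500,500),interpolation=2)
B=cv2.resize(b[190:280,210:340],(300,208),interpolation=2)
cv2.imwrite("pics/m5.png",np.hstack([A,np.vstack([B,np.zeros((292,300,3),np.uint8)])])[:,:,::-1])
E
```

```text
True
down 24.3333 [ 0.4241 -0.3276  0.0721] [-0.2664 -1.0292  2.2544]
up 26.8917 [ 0.4227 -0.3266  0.2193] [-0.4434  0.214   0.175 ]
away 28.1417 [ 0.42   -0.1008  0.2996] [-0.0144 -0.8848 -0.1065]
```

View pics/m5.png

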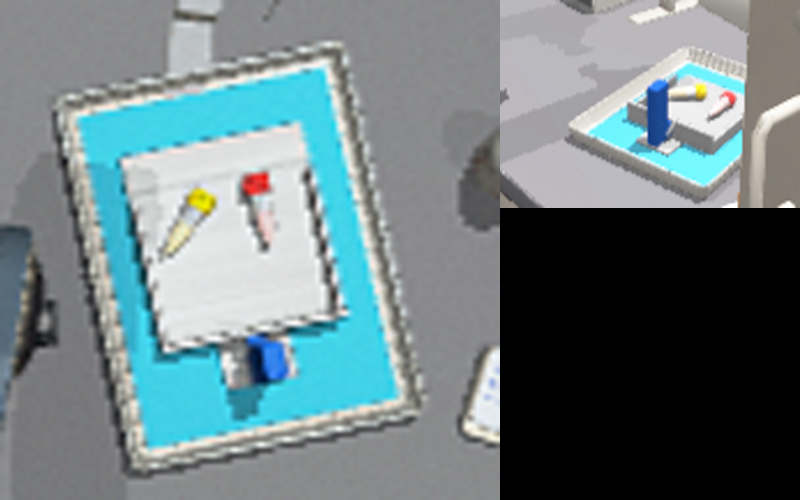

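The scoop lies flat on the pad inside the rim, with both tubes in the pan (caps at (202,203) and (256,184)).

```bash
python3 -c "
from rig import *
print(finish_job())"
```

```text
the job is handed in; nothing more can be done
None
```

The loaded scoop is resting flat and released inside the blue-padded tray with both tubes in its pan, and the job was handed in at about 28 s; the hand-in call returned no verdict.

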